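# Stow the bracket and dowel in the tilt-out bin

## Task

Tidy up the leftover parts: lift the steel L-bracket and the single wooden dowel that lies on the table over the front lip of the tilted-out grey bin and drop them in behind it, while the bin is still tilted out. Then tip the bin fully shut with both parts inside. Leave the bowl, the level and the screwdriver where they are.

Things in the scene. Friction and masses are not known exactly. Their poses are not given: they have to be found in the camera images.
- rack: Small grey rack on a white wall board, fixed. Origin on the table under the middle of the bin's hinge line; x points level from its open front into the rack, y along its width, z up. Front faces roughly world +y. Foot rail under the bin 44 mm high, 300 mm wide, x 0 to 190 mm; no side walls above 90 mm; board at x = 190 mm, 360 mm tall; boxes on the shelf reach 345 mm.
- rack_shelf (a point): Middle of the lower front edge of the shelf that overhangs the bin; axes as the rack. 285 mm above the table, 30 mm in front of the hinge line; shelf 12 mm thick, 300 mm wide, running back to the board. It covers the bin's mouth, so straight down will not do: come from the front with the tool leaning 40 to 46 degrees.
- bin (a joint): Tilt of the grey plastic parts bin, rad: 0 = shut (front upright, floor level), growing as it tips out to the front; starts 0.65 to 0.85, stop at 0.95. Hinge: the bin's bottom front edge, along the rack's y, 50 mm above the table over the rack's origin. Stiff friction hinge (0.5 N m): stays where left; 5 to 10 N on the upper front face pushes it shut.
- bin_floor (a point): Centre of the bin's inner floor, moves with the bin: 75 mm behind the hinge and 4 mm above it. x along the floor from front lip to back, y along the width, z square to the floor towards the mouth. Outside 150 mm deep, 250 mm wide; front wall 85 mm tall, 6 thick; other walls 50 mm tall, 4 thick (sides 85 tall within 45 mm of the front).
- bin_lip (a point): Middle of the top outer edge of the bin's front wall (the retaining lip), 85 mm from the hinge, moving with the bin; same axes as bin_floor.
- bracket: Steel L-bracket, about 0.16 kg, 36 mm wide (y), 5 thick: base leg 80 mm long flat on the table along x (-40 to +40), upright leg 70 mm tall at the -x end (mid-plane x = -37.5 mm), thin diagonal rib between. Origin: centre of the base's underside, z up. Pinch the upright leg across its 36 mm. At the start +x points within 1.1 rad of the rack's x.
- bracket_mid (a point): Point on the bracket's middle plane between the two legs, at x = -15 mm, z = 20 mm of the bracket.
- dowel_center (a point): Centre of the loose wooden dowel: a plain round rod 24 mm in diameter, 95 mm long, about 50 g, lying on the table with its centre 12 mm up; x axis along its length. It can roll. (The dowels in the bowl are not needed.)
- bowl: White ceramic bowl with dowels, 136 mm across, 55 mm high (its dowels reach 60 mm); origin at the centre of its underside. Bystander.
- level: Yellow plastic level, 200 mm long (x), 24 mm wide, 45 mm tall; origin at the centre of its underside. Bystander.
- screwdriver: Black-handled screwdriver, 190 mm long along x, about 26 mm thick at the handle, lying on the table with the handle to -x; origin under its middle. Bystander.
Not all that is in view belongs to the job. Of the things like the part that bears dowel_center, leave any that is purple; of the rest the smaller one is meant.

How it is judged:
On the way, in this order (a step that is already met when the one before it is completed fails the run):
1. bracket and dowel both lie in the bin behind its lip, released, with the bin still tilted out (over 0.3 rad) (x of bracket_mid in the frame of bin_floor between -0.075 and 0.075 m and y of bracket_mid in the frame of bin_floor between -0.125 and 0.125 m and z of bracket_mid in the frame of bin_floor between -0.005 and 0.075 m and x of dowel_center in the frame of bin_floor between -0.075 and 0.075 m and y of dowel_center in the frame of bin_floor between -0.125 and 0.125 m and z of dowel_center in the frame of bin_floor between -0.005 and 0.075 m and value of joint bin above 0.3 rad and contact force between the fingers and bracket below 0.1 N and contact force between the fingers and dowel below 0.1 N), for 0.2 s.
2. the bin is tipped shut with both inside (x of bracket_mid in the frame of bin_floor between -0.075 and 0.075 m and y of bracket_mid in the frame of bin_floor between -0.125 and 0.125 m and z of bracket_mid in the frame of bin_floor between -0.005 and 0.075 m and x of dowel_center in the frame of bin_floor between -0.075 and 0.075 m and y of dowel_center in the frame of bin_floor between -0.125 and 0.125 m and z of dowel_center in the frame of bin_floor between -0.005 and 0.075 m and value of joint bin below 0.08 rad), for 0.2 s.
At the end, for the whole second after the job is handed in: The bin is shut (within 0.08 rad of fully home) and the middles of the bracket and the dowel are both within the bin's walls, below its lip, at rest (all of step 2 and linear speed of each of bracket, dowel below 0.03 m/s); the robot touches nothing.
It fails at once if the bowl is displaced by more than 40 mm (distance of bowl from where it was at the start of the episode above 0.04 m).
It fails at once if the level is displaced by more than 40 mm (distance of level from where it was at the start of the episode above 0.04 m).
It fails at once if the screwdriver is displaced by more than 40 mm (distance of screwdriver from where it was at the start of the episode above 0.04 m).
It also fails if it takes over 67 s, if anything falls off the work surface, if the arm or the gripper's body presses on something with over 40 N, if the wrist force passes 120 N, or if a joint passes its speed limit or range.

## Robot

A 6-joint arm with a two-finger parallel gripper is mounted at the origin on the work surface. World frame = base frame: x ahead of the robot, y to its left, z up, the work surface at z = 0. Lengths are in m, angles in rad, forces in N, time in s.
With the tool pointing down it reaches from about 0.375 to 0.9 m from the base axis. Payload 3.1 kg.
Tool frame: the origin (TCP) lies between the finger pads; the fingertips stand 17 mm ahead of it and the grasp point (between the pads) lies 2 mm behind it; z points along the fingers, y is the line along which they close (so a half turn about z gives the same grasp; the last joint's range is limited). The gripper opens to 85 mm and grips with 20 to 120 N. Pads are 22 mm wide; open, the fingers measure 114 mm over their backs; the gripper's body (76 mm by 85 mm) begins 54 mm behind the grasp point. The pads swing forward as they close: fully open they stand 13 mm farther back than shut.
Start: joints at [-1.478, 0.527, 1.433, -0, 1.181, -0.178], TCP at [0.168, -0.602, 0.248] pointing down, gripper open.
Joint ranges: [-3.08, 3.08], [-0.75, 2.2], [0.22, 2.44], [-1.43, 4.57], [0, 2.65], [-2.85, 2.85]. Speed limits (rad/s): [2.79, 2.79, 3.14, 3.14, 3.14, 3.14].

## Interface

Orientations are given as a unit quaternion [x, y, z, w].
In Python, from station import sense, vision, order gives the robot as it stands.
- The arm moves only by the shell command python3 -m crank 'ROWS' [OPENING] [FORCE]. ROWS is JSON, a list of rows, each an object with "dp": the shift along the world's x, y, z in units of 30 mm (1.0 is 30 mm), a list of three; "angular": the turn, a rotation vector about the world's x, y, z in degrees, a list of three. In form: [{"dp": [dx, dy, dz], "angular": [ax, ay, az]}, ...]. A call has 1 to 20 rows; each row shifts and turns the commanded pose from where the row before left it; what a row does not reach is not made up. A row lasts 1/10 s, in which the tool goes at most 50 mm and 8.59 degrees, less where a joint would pass 70% of its speed; a pose out of reach is approached as far as the arm can. A call is refused whole if a number of a shift passes 1 or a number of a turn 8.59, either way. A call with a gripper value outside its range is refused whole. OPENING is the closure, from 0 (fully open) to 1 (shut), set as the call begins (- or left out, the last holds). The fingers move at their own pace and stop on an object; FORCE is the grip in N (left out, the last holds). Time passes only in rows, so rows that do not move let the fingers close. It gives the time, the measured TCP pose, the force, the opening and the grip force at its end, in the units of the state.
- sense(): the state, without advancing time (a new reading comes with each control period).
- vision.snapshot(name): name is "side" or "top"; returns a dict with "image" (480x640x3 uint8, blue, green, red), "range_z" (480x640 float32, m along the optical axis (not along the pixel's ray), 0 where there is no reading), "mtx" (3x3 intrinsics, pixels), "dist" ([k1, k2, p1, p2, k3] as OpenCV has them; the pictures are not rectified), "pose" (4x4, takes a point from camera to world coordinates). Camera axes: x right, y down, z forward; pixel columns grow to the right and rows downward; lengths in m; the calibration is good to about 2 mm. A picture is of the moment at which its call begins.
- order.sign_off(): hands the job in; it is judged then, once.
The state is a dict: "t": time; "q": joint angles; "qd": joint speeds; "tau": joint torques, N m; "tcp_pos": TCP position; "tool_rot": TCP orientation; "force": force on the tool from outside, world axes, zero at the start; "ft_torque": the same for the moment, N m; "finger_gap": opening from 0.0 (shut) to 1.0 (fully open); "gripper_force": force on a finger pad.
Only numpy, scipy, OpenCV 4.12 (cv2) and the standard library are available. Lean on these libraries where they do the work, as an engineer would, in place of code of your own. Each camera call takes 0.05 s, during which the arm holds its last target. There are 200 camera calls.

## Working session

There is one attempt and no reset: what is moved stays moved. The work goes in short steps, Python scripts to look and compute and a shell command to move; the robot and the scene stay as the last step left them, time stands still between calls to the robot, and variables do not carry over. Pictures are saved under pics/ and viewed, at most 10 in all, crops included, and the job is handed in when it is done.

```bash
mkdir -p pics; ls; cat > h.py <<'E'
import numpy as np,cv2
from station import sense,vision,order
def snap(n,save=None):
    s=vision.snapshot(n)
    if save: cv2.imwrite('pics/'+save,s['image']); np.savez('pics/'+save+'.npz',**s)
    return s
def cloud(s):
    h,w=s['range_z'].shape
    u,v=np.meshgrid(np.arange(w),np.arange(h))
    p=cv2.undistortPoints(np.stack([u,v],-1).reshape(-1,1,2).astype(np.float64),s['mtx'],s['dist']).reshape(h,w,2)
    z=s['range_z'][...,None].astype(float)
    P=np.concatenate([p*z,z],-1)
    W=P@s['pose'][:3,:3].T+s['pose'][:3,3]
    W[s['range_z']==0]=np.nan
    return W
E
python3 - <<'E'
from h import *
a=snap('top','top1.png');b=snap('side','side1.png')
s=sense();print(s['tcp_pos'],s['tool_rot'],s['t'])
for c in(a,b):print(c['pose'].round(3).tolist())
E
```

```text
pics
[ 0.16776641 -0.60142946  0.24741926] [ 9.90775081e-01  1.35512929e-01  3.06784382e-05 -9.91654970e-04] 0.1
[[-0.025, -0.981, 0.193, 0.398], [-0.999, 0.031, 0.025, 0.03], [-0.031, -0.193, -0.981, 1.226], [0.0, 0.0, 0.0, 1.0]]
[[-0.322, -0.85, 0.418, 0.218], [-0.947, 0.284, -0.152, 0.212], [0.01, -0.444, -0.896, 1.009], [0.0, 0.0, 0.0, 1.0]]
```

View pics/top1.png

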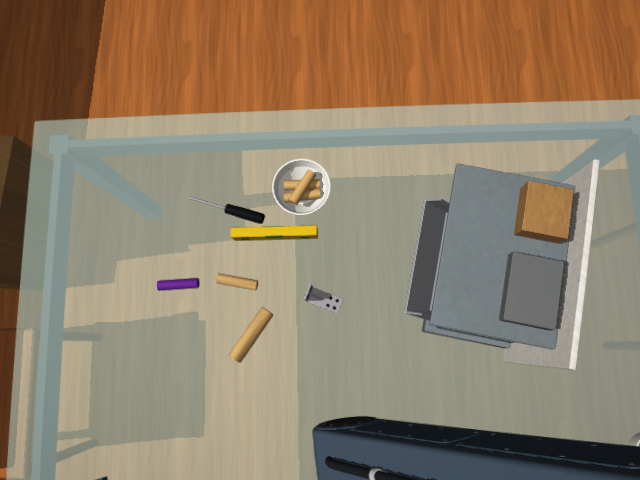

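View pics/side1.png

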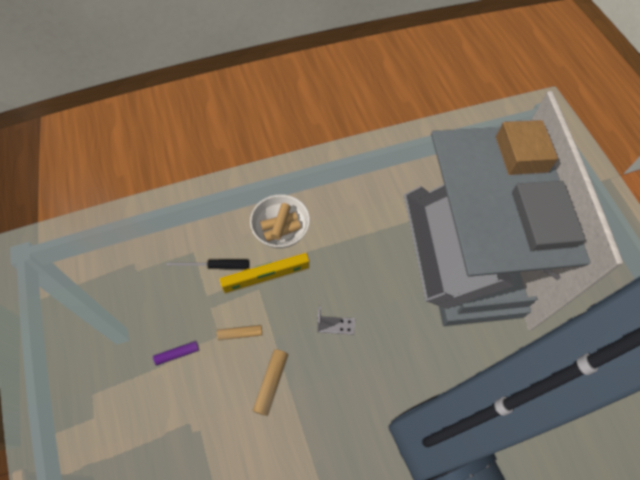

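Top view: dowel candidates are purple (178,284), which is excluded; small wood (237,281); and larger wood (251,334). The ones in the bowl at (302,187) are not needed. My choice is (237,281). The bracket is at (323,299), with its upright at about (308,294). The bin lip runs (430,202)–(412,312).

```bash
cat >> h.py <<'E'
def ray(s,uv,z):
    p=cv2.undistortPoints(np.array(uv,float).reshape(-1,1,2),s['mtx'],s['dist']).reshape(-1,2)
    d=np.c_[p,np.ones(len(p))]@s['pose'][:3,:3].T; o=s['pose'][:3,3]
    return o+d*((z-o[2])/d[:,2])[:,None]
E
python3 - <<'E'
from h import *
a=dict(np.load('pics/top1.png.npz'));b=dict(np.load('pics/side1.png.npz'))
np.set_printoptions(precision=4,suppress=True)
for n,s in(('top',a),('side',b)):
    W=cloud(s);im=s['image']
    hsv=cv2.cvtColor(im,cv2.COLOR_BGR2HSV)
    pts={'top':dict(d=(237,281),big=(251,334),tab=(270,330),br=(325,300),brtop=(308,291),lipL=(428,204),lipR=(411,311),shelfL=(458,165),shelfR=(424,330),inn=(425,260)),
     'side':dict(d=(239,332),big=(270,382),tab=(300,350),br=(335,326),brtop=(319,312),lipL=(412,195),lipR=(431,300),shelfL=(433,132),shelfR=(468,273),inn=(470,285))}[n]
    for k,(u,v) in pts.items(): print(n,k,W[v,u],hsv[v,u])
# crops
s=a['image'][265:375,150:350];t=b['image'][295:425,150:370]
s=cv2.resize(s,None,fx=3.6,fy=3,interpolation=2);t=cv2.resize(t,(720,270))
cv2.imwrite('pics/crop1.png',np.vstack([cv2.resize(s,(720,330)),t]))
# objects by height above the table
W=cloud(a);m=((W[...,2]>0.006)&(W[...,2]<0.1)).astype(np.uint8)
n,l,st,c=cv2.connectedComponentsWithStats(m)
for i in range(1,n):
    if st[i,4]>60: 
        P=W[l==i];print(c[i],st[i,4],P.min(0),P.max(0),P.mean(0))
E
```

```text
top d [0.544  0.2635 0.0225] [ 18 127 209]
top big [0.4226 0.2291 0.0343] [ 18 131 183]
top tab [0.4312 0.1901 0.0057] [ 21  53 183]
top br [0.4961 0.0623 0.0081] [150   6 164]
top brtop [0.5119 0.0975 0.0697] [143   8 121]
top lipL [ 0.6902 -0.1701  0.1072] [120   3  76]
top lipR [ 0.4602 -0.1207  0.1026] [120   7 103]
top shelfL [ 0.7126 -0.1958  0.2975] [ 95  22 130]
top shelfR [ 0.4211 -0.1548  0.0441] [90 23 87]
top inn [ 0.5691 -0.1581  0.0939] [120   3  76]
side d [0.5406 0.2655 0.0254] [ 17 122 177]
side big [0.4182 0.2331 0.0351] [ 17 118 160]
side tab [0.4696 0.1544 0.0018] [ 25  25 132]
side br [0.4948 0.067  0.0051] [174   9 135]
side brtop [0.5148 0.0975 0.0715] [  6  10 130]
side lipL [ 0.6906 -0.1782  0.1141] [165   6  81]
side lipR [ 0.4535 -0.1153  0.114 ] [150   6  88]
side shelfL [ 0.7096 -0.1936  0.3   ] [ 90   7 117]
side shelfR [ 0.4287 -0.1266  0.2952] [ 96  12 110]
side inn [ 0.4607 -0.2113  0.0995] [135   4 137]
[300.6576 186.3745] 2526 [0.6887 0.0435 0.0063] [0.8242 0.1853 0.0644] [0.7607 0.1118 0.0383]
[237.1042 211.3803] 518 [0.6814 0.2024 0.0068] [0.7581 0.3851 0.0326] [0.7098 0.2649 0.0206]
[430.2411 260.2984] 1974 [ 0.4505 -0.2209  0.0516] [ 0.6919 -0.1231  0.1   ] [ 0.5714 -0.1727  0.0768]
[273.6672 232.5821] 1151 [0.6407 0.0766 0.0063] [0.6675 0.2765 0.0519] [0.6515 0.1758 0.0399]
[236.4047 281.607 ] 430 [0.523  0.2183 0.0084] [0.563  0.3154 0.0299] [0.5429 0.2653 0.0204]
[177.8356 284.2106] 432 [0.5284 0.3552 0.0065] [0.5554 0.4517 0.0295] [0.5406 0.4023 0.0199]
[311.7613 294.8065] 155 [0.4852 0.0667 0.006 ] [0.5339 0.1064 0.0752] [0.5065 0.0911 0.0328]
[250.5639 334.3656] 837 [0.3638 0.1835 0.0064] [0.4834 0.2804 0.04  ] [0.422  0.2309 0.0285]
[476.1755 339.5158] 1043 [ 0.3447 -0.344   0.0061] [ 0.4482 -0.1378  0.0995] [ 0.3972 -0.2657  0.0503]
[634.2991 439.8462] 117 [ 0.1622 -0.6102  0.0175] [ 0.1865 -0.5842  0.065 ] [ 0.1742 -0.5929  0.0391]
```

View pics/crop1.png

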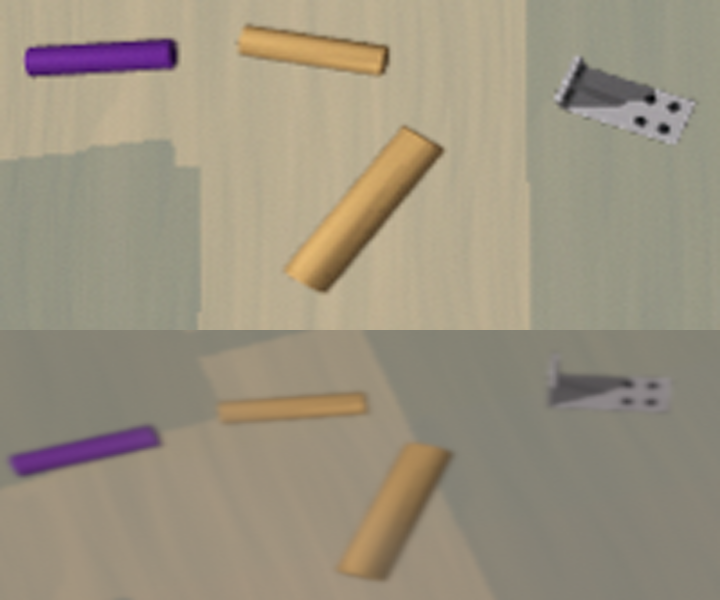

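The crop confirms the choice: the small wooden dowel (about 97 mm) is at top (237,281), and the bracket's upright is at its left end. Next I fit the poses.

```bash
python3 - <<'E'
from h import *
np.set_printoptions(precision=4,suppress=True)
S={n:dict(np.load(f'pics/{n}1.png.npz')) for n in('top','side')}
C={n:cloud(s) for n,s in S.items()}
from scipy.spatial.transform import Rotation as R
for n,W in C.items():
    z=W[...,2];x=W[...,0];y=W[...,1]
    m=(z>.288)&(z<.305)&(y<-.05)&(y>-.5)&(x>.38)
    P=W[m][:,:2].astype(np.float32); r=cv2.minAreaRect(P*1000); print(n,'shelf',cv2.boxPoints(r)/1000, np.median(z[m]))
    m=(z>.06)&(z<.085)&(x>.47)&(x<.55)&(y>.05)&(y<.13)
    P=W[m];print('upright top',P.mean(0),len(P));c=P[:,:2]-P[:,:2].mean(0);print(np.linalg.svd(c)[2][0], cv2.boxPoints(cv2.minAreaRect((P[:,:2]*1000).astype(np.float32)))/1000)
    m=(z>.012)&(z<.035)&(x>.51)&(x<.58)&(y>.2)&(y<.33)
    P=W[m];print('dowel',P.mean(0),len(P));r=cv2.minAreaRect((P[:,:2]*1000).astype(np.float32));print(np.linalg.svd(P[:,:2]-P[:,:2].mean(0),False)[2][0],r)
s=S['top'];hsv=cv2.cvtColor(s['image'],cv2.COLOR_BGR2HSV)
print('base far corners(top px guess)',ray(s,[(344,299),(336,312)],.005))
print('base far corners(side)',ray(S['side'],[(355,318),(355,333)],.005))
for n,px in(('top',[(440,202),(428,204),(423,200),(415,314),(405,313)]),('side',[(407,192),(414,190),(428,299),(434,303)])):
    for z in(.107,.112): print(n,'lip',z,ray(S[n],px,z).tolist())
E
```

```text
top shelf [[ 0.3752 -0.3425]
 [ 0.6949 -0.4161]
 [ 0.745  -0.1985]
 [ 0.4253 -0.1249]] 0.29651451237589066
upright top [0.5109 0.0994 0.0692] 42
[-0.9292  0.3696] [[0.4942 0.1034]
 [0.5262 0.0903]
 [0.5283 0.0953]
 [0.4963 0.1084]]
dowel [0.543  0.2653 0.0209] 411
[-0.1998 -0.9798] ((543.4791259765625, 266.33563232421875), (96.55052185058594, 23.387737274169922), 78.22019958496094)
side shelf [[ 0.3727 -0.3414]
 [ 0.695  -0.4175]
 [ 0.7465 -0.1992]
 [ 0.4243 -0.1231]] 0.2973702852056854
upright top [0.5112 0.0992 0.0698] 44
[-0.9234  0.3839] [[0.4947 0.1034]
 [0.5271 0.0899]
 [0.529  0.0944]
 [0.4965 0.108 ]]
dowel [0.5417 0.266  0.0215] 497
[0.1945 0.9809] ((543.5353393554688, 265.6285400390625), (93.88492584228516, 24.119504928588867), 78.89653015136719)
base far corners(top px guess) [[0.4974 0.0185 0.005 ]
 [0.4682 0.0378 0.005 ]]
base far corners(side) [[0.4979 0.0199 0.005 ]
 [0.4664 0.0317 0.005 ]]
top lip 0.107 [[0.6938758090371477, -0.1965436877311063, 0.10699999999999998], [0.690217152181932, -0.17015486851928235, 0.10699999999999998], [0.6995755370792585, -0.15984997444189
[... 339 characters left out ...]
, 0.1120000000000001], [0.4532571364709311, -0.12743174082310982, 0.1120000000000001], [0.45592965119364476, -0.10673277218044125, 0.1120000000000001]]
side lip 0.107 [[0.7051386492792462, -0.1738730506095396, 0.10699999999999987], [0.70511878508862, -0.1910449514047355, 0.10699999999999998], [0.45926906141948165, -0.11300953276916922, 0.10699999999999998], [0.4475924690305283, -0.12098035075671817, 0.10699999999999998]]
side lip 0.112 [[0.7024412357613083, -0.17173597526071602, 0.11199999999999999], [0.7024214816376508, -0.1888127269958512, 0.11199999999999999], [0.45793400495574615, -0.11120970060521931, 0.11199999999999999], [0.4463221122645009, -0.11913635249557977, 0.11199999999999999]]
```

```bash
python3 -m crank '[{"dp":[0.5,0.5,1],"angular":[0,0,0]},{"dp":[0.5,0.5,1],"angular":[0,0,0]},{"dp":[0.5,0.5,1],"angular":[0,0,0]},{"dp":[0.5,0.5,1],"angular":[0,0,0]},{"dp":[0.5,0.5,1],"angular":[0,0,0]},{"dp":[0.5,0.5,1],"angular":[0,0,0]},{"dp":[0,1,0],"angular":[0,0,3.7]},{"dp":[0,1,0],"angular":[0,0,3.7]},{"dp":[0,1,0],"angular":[0,0,3.7]},{"dp":[0,1,0],"angular":[0,0,3.7]},{"dp":[0,1,0],"angular":[0,0,3.7]},{"dp":[0,1,0],"angular":[0,0,3.7]},{"dp":[0.8,1,0],"angular":[0,0,3.7]},{"dp":[0.8,1,0],"angular":[0,0,3.7]},{"dp":[0.8,1,0],"angular":[0,0,3.7]},{"dp":[0.8,1,0],"angular":[0,0,3.7]},{"dp":[0.8,1,0],"angular":[0,0,3.7]},{"dp":[0.8,1,0],"angular":[0,0,3.7]},{"dp":[0.8,1,0],"angular":[0,0,3.7]},{"dp":[0.8,1,0],"angular":[0,0,3.7]}]' 0 80; cat >>h.py <<'E'
from scipy.spatial.transform import Rotation as R
def st(): 
    s=sense();r=R.from_quat(s['tool_rot']).as_matrix()
    print(s['t'],'p',np.round(s['tcp_pos'],4),'q',np.round(s['q'],2),'y',r[:,1].round(3),'z',r[:,2].round(3),'F',np.round(s['force'],1),'gap',s['finger_gap'],s['gripper_force'])
E
python3 -c "from h import *;st()"
```

```text
t: 2.1
tcp_pos: [0.4503, -0.0904, 0.428]
tool_rot: [0.831, 0.556, -0.0, -0.0]
force: [0.4, -0.4, 0.2]
finger_gap: 1.0
gripper_force: 0.0
2.1 p [ 0.4503 -0.0904  0.428 ] q [-0.44  0.11  1.55 -0.    1.48 -0.05] y [ 0.924 -0.382 -0.001] z [-0.001  0.    -1.   ] F [ 0.4 -0.4  0.2] gap 1.0003119372050115 0.0
```

```bash
python3 -m crank '[{"dp":[0.2,0.63,-0.8],"angular":[0,0,0]},{"dp":[0.2,0.63,-0.8],"angular":[0,0,0]},{"dp":[0.2,0.63,-0.8],"angular":[0,0,0]},{"dp":[0.2,0.63,-0.8],"angular":[0,0,0]},{"dp":[0.2,0.63,-0.8],"angular":[0,0,0]},{"dp":[0.2,0.63,-0.8],"angular":[0,0,0]},{"dp":[0.2,0.63,-0.8],"angular":[0,0,0]},{"dp":[0.2,0.63,-0.8],"angular":[0,0,0]},{"dp":[0.2,0.63,-0.8],"angular":[0,0,0]},{"dp":[0.2,0.63,-0.8],"angular":[0,0,0]},{"dp":[0,0,-0.9],"angular":[0,0,0]},{"dp":[0,0,-0.9],"angular":[0,0,0]},{"dp":[0,0,0],"angular":[0,0,0]}]' 0; python3 -c "
from h import *;st()
a=snap('top');b=snap('side')
cv2.imwrite('pics/c2.png',np.hstack([cv2.resize(i[r:r+110,260:390],(400,340),interpolation=2) for i,r in((a['image'],240),(b['image'],260))]))"
```

```text
t: 3.4
tcp_pos: [0.507, 0.0972, 0.1311]
tool_rot: [0.832, 0.555, -0.004, -0.002]
force: [-0.7, -0.7, 0.2]
finger_gap: 0.998
gripper_force: 0.0
3.4 p [0.507  0.0972 0.1311] q [-0.03  0.56  1.8  -0.    0.78  0.37] y [ 0.923 -0.384 -0.008] z [-0.009  0.    -1.   ] F [-0.7 -0.7  0.2] gap 0.9979795694205398 0.0
```

View pics/c2.png

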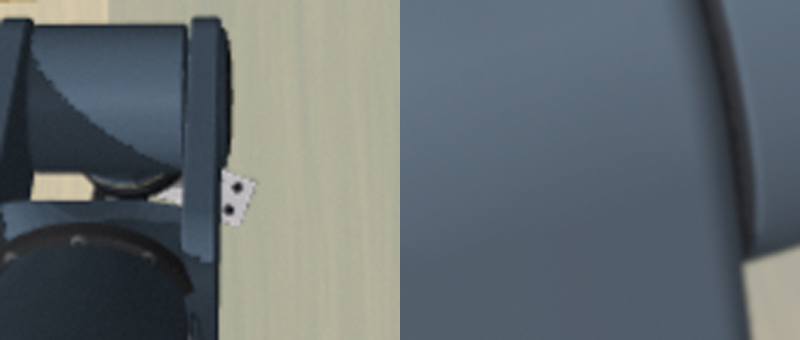

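The arm hides the bracket from both cameras, so I descend on the measured position.

```bash
python3 -m crank '[{"dp":[0,0,-0.65],"angular":[0,0,0]},{"dp":[0,0,-0.65],"angular":[0,0,0]},{"dp":[0,0,-0.65],"angular":[0,0,0]},{"dp":[0,0,-0.6],"angular":[0,0,0]},{"dp":[0,0,0],"angular":[0,0,0]}]' 0; python3 -m crank '[{"dp":[0,0,0],"angular":[0,0,0]},{"dp":[0,0,0],"angular":[0,0,0]},{"dp":[0,0,0],"angular":[0,0,0]},{"dp":[0,0,0],"angular":[0,0,0]},{"dp":[0,0,0],"angular":[0,0,0]},{"dp":[0,0,0],"angular":[0,0,0]},{"dp":[0,0,0],"angular":[0,0,0]},{"dp":[0,0,0],"angular":[0,0,0]}]' 1 80;  python3 -c "from h import *;st()"
```

```text
t: 4.0
tcp_pos: [0.5098, 0.0967, 0.0577]
tool_rot: [0.832, 0.554, -0.0, -0.0]
force: [-1.3, -0.0, 1.1]
finger_gap: 1.001
gripper_force: 0.0
t: 4.8
tcp_pos: [0.5105, 0.097, 0.0593]
tool_rot: [0.832, 0.555, 0.001, 0.001]
force: [-1.4, -0.5, 6.4]
finger_gap: 0.397
gripper_force: 78.8
4.8 p [0.5105 0.097  0.0593] q [-0.03  0.7   1.84  0.    0.61  0.37] y [ 0.923 -0.385  0.002] z [ 0.002 -0.    -1.   ] F [-1.4 -0.5  6.4] gap 0.39700557944443604 78.77405405044556
```

```bash
python3 -m crank '[{"dp":[0,0,0.7],"angular":[0,0,0]},{"dp":[0,0,1],"angular":[0,0,0]},{"dp":[0,0,1],"angular":[0,0,0]},{"dp":[0,0,1],"angular":[0,0,0]},{"dp":[0,0,1],"angular":[0,0,0]},{"dp":[0,0,1],"angular":[0,0,4.7]},{"dp":[0,0,1],"angular":[0,0,4.7]},{"dp":[0.46,-0.7,-0.1],"angular":[-4,0.94,0]},{"dp":[0.46,-0.7,-0.1],"angular":[-4,0.94,0]},{"dp":[0.46,-0.7,-0.1],"angular":[-4,0.94,0]},{"dp":[0.46,-0.7,-0.1],"angular":[-4,0.94,0]},{"dp":[0.46,-0.7,-0.1],"angular":[-4,0.94,0]},{"dp":[0.46,-0.7,-0.1],"angular":[-4,0.94,0]},{"dp":[0.46,-0.7,-0.1],"angular":[-4,0.94,0]},{"dp":[0.46,-0.7,-0.1],"angular":[-4,0.94,0]},{"dp":[0.46,-0.7,-0.1],"angular":[-4,0.94,0]},{"dp":[0.46,-0.7,-0.1],"angular":[-4,0.94,0]},{"dp":[0,0,0],"angular":[0,0,0]}]' ; python3 -c "
from h import *;st()
a=snap('top','t3.png');b=snap('side','s3.png')
cv2.imwrite('pics/c3.png',np.hstack([cv2.resize(i[120:390,300:600],(400,360),interpolation=2) for i in (a['image'],b['image'])]))"
```

```text
t: 6.6
tcp_pos: [0.6482, -0.114, 0.2264]
tool_rot: [0.734, 0.581, -0.276, 0.217]
force: [-1.2, 0.3, -2.0]
finger_gap: 0.392
gripper_force: 80.1
6.6 p [ 0.6482 -0.114   0.2264] q [-0.07  0.72  1.32 -0.73  1.32  0.43] y [ 0.973 -0.23  -0.002] z [-0.153 -0.639 -0.754] F [-1.2  0.3 -2. ] gap 0.39209826131903575 80.07844090461731
```

View pics/c3.png

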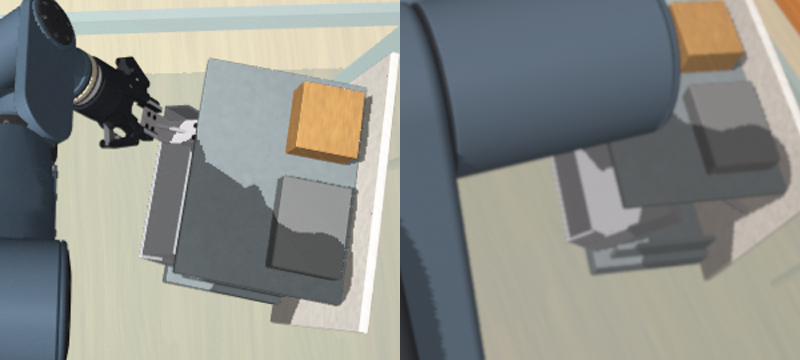

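The bracket is held above the bin's far half (top crop (180,125)), with its base parallel to the bin floor. Lowering it in.

```bash
python3 -m crank '[{"dp":[-0.065,-0.275,-0.425],"angular":[0,0,0]},{"dp":[-0.065,-0.275,-0.425],"angular":[0,0,0]},{"dp":[-0.065,-0.275,-0.425],"angular":[0,0,0]},{"dp":[-0.065,-0.275,-0.425],"angular":[0,0,0]},{"dp":[-0.065,-0.275,-0.425],"angular":[0,0,0]},{"dp":[-0.065,-0.275,-0.425],"angular":[0,0,0]},{"dp":[0,0,0],"angular":[0,0,0]}]' ; python3 -m crank '[{"dp":[-0.065,-0.275,-0.425],"angular":[0,0,0]},{"dp":[-0.065,-0.275,-0.425],"angular":[0,0,0]},{"dp":[0,0,0],"angular":[0,0,0]}]' ; python3 -c "
from h import *;st()"
```

```text
t: 7.4
tcp_pos: [0.6342, -0.1637, 0.1495]
tool_rot: [0.734, 0.581, -0.277, 0.216]
force: [-1.1, -1.0, -2.3]
finger_gap: 0.395
gripper_force: 80.0
t: 7.7
tcp_pos: [0.6305, -0.1799, 0.1245]
tool_rot: [0.734, 0.581, -0.276, 0.216]
force: [0.3, -0.2, -1.5]
finger_gap: 0.398
gripper_force: 80.0
7.7 p [ 0.6305 -0.1799  0.1245] q [-0.17  0.83  1.43 -0.82  1.11  0.53] y [ 0.973 -0.23  -0.004] z [-0.154 -0.639 -0.754] F [ 0.3 -0.2 -1.5] gap 0.39781120093332856 80.00653624534607
```

```bash
python3 -m crank '[{"dp":[-0.04,-0.17,-0.2],"angular":[0,0,0]},{"dp":[0,0,0],"angular":[0,0,0]}]' ; python3 -m crank '[{"dp":[0,0,0],"angular":[0,0,0]},{"dp":[0,0,0],"angular":[0,0,0]},{"dp":[0,0,0],"angular":[0,0,0]},{"dp":[0,0,0],"angular":[0,0,0]},{"dp":[0,0,0],"angular":[0,0,0]}]' 0.3;python3 -m crank '[{"dp":[0.08,0.32,0.38],"angular":[0,0,0]},{"dp":[0.08,0.32,0.38],"angular":[0,0,0]},{"dp":[0.08,0.32,0.38],"angular":[0,0,0]},{"dp":[0.08,0.32,0.38],"angular":[0,0,0]},{"dp":[0.08,0.32,0.38],"angular":[0,0,0]},{"dp":[0.08,0.32,0.38],"angular":[0,0,0]},{"dp":[0.08,0.32,0.38],"angular":[0,0,0]},{"dp":[0.08,0.32,0.38],"angular":[0,0,0]},{"dp":[0.08,0.8,0.6],"angular":[0,0,0]},{"dp":[0.08,0.8,0.6],"angular":[0,0,0]},{"dp":[0.08,0.8,0.6],"angular":[0,0,0]}]'; python3 -c "
from h import *;st()
a=snap('top');b=snap('side')
cv2.imwrite('pics/c4.png',np.hstack([cv2.resize(i[120:390,300:600],(400,360),interpolation=2) for i in (a['image'],b['image'])]))"
```

```text
t: 7.9
tcp_pos: [0.6312, -0.1845, 0.1207]
tool_rot: [0.734, 0.582, -0.275, 0.218]
force: [-0.2, 0.7, -0.3]
finger_gap: 0.396
gripper_force: 80.1
t: 8.4
tcp_pos: [0.6311, -0.1841, 0.1211]
tool_rot: [0.734, 0.581, -0.275, 0.218]
force: [0.2, -0.6, -0.3]
finger_gap: 0.697
gripper_force: 0.0
t: 9.5
tcp_pos: [0.6573, -0.0342, 0.2671]
tool_rot: [0.734, 0.581, -0.275, 0.218]
force: [0.5, 0.2, 0.8]
finger_gap: 0.701
gripper_force: 0.0
9.5 p [ 0.6573 -0.0342  0.2671] q [ 0.05  0.7   1.23 -0.69  1.47  0.44] y [ 0.973 -0.229 -0.   ] z [-0.151 -0.64  -0.754] F [0.5 0.2 0.8] gap 0.701171774269872 0.0
```

View pics/c4.png

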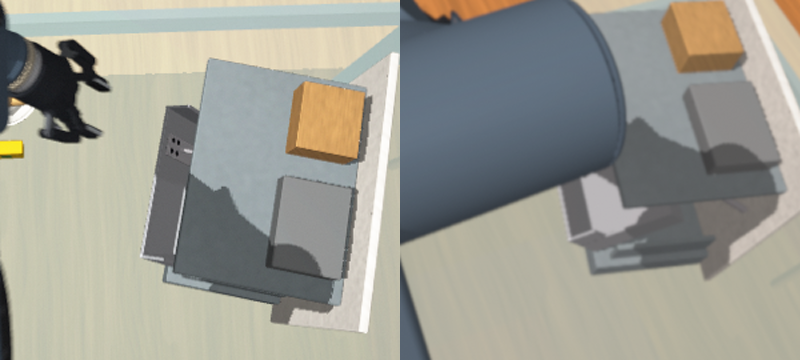

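The bracket lies in the bin behind the lip (top crop (178,145)). Going back for the dowel.

```bash
python3 -m crank '[{"dp":[-0.345,0.908,-0.1],"angular":[4,-0.94,0]},{"dp":[-0.345,0.908,-0.1],"angular":[4,-0.94,0]},{"dp":[-0.345,0.908,-0.1],"angular":[4,-0.94,0]},{"dp":[-0.345,0.908,-0.1],"angular":[4,-0.94,0]},{"dp":[-0.345,0.908,-0.2],"angular":[4,-0.94,0]},{"dp":[-0.345,0.908,-0.3],"angular":[4,-0.94,0]},{"dp":[-0.345,0.908,-0.3],"angular":[4,-0.94,0]},{"dp":[-0.345,0.908,-0.4],"angular":[4,-0.94,0]},{"dp":[-0.345,0.908,-0.4],"angular":[4,-0.94,0]},{"dp":[-0.345,0.908,-0.4],"angular":[4,-0.94,0]},{"dp":[-0.345,0.908,-0.4],"angular":[0,0,1.8]},{"dp":[0,0,-0.9],"angular":[0,0,0]},{"dp":[0,0,0],"angular":[0,0,0]}]' 0; python3 -c "
from h import *;st()
np.set_printoptions(precision=4,suppress=True)
a=snap('top');W=cloud(a)
for u,v in((433,227),(436,235),(429,232),(437,222),(428,224)):print(W[v,u],a['image'][v,u])"
```

```text
t: 10.9
tcp_pos: [0.5405, 0.2637, 0.1517]
tool_rot: [0.774, 0.634, -0.004, -0.002]
force: [-1.1, 0.2, -0.4]
finger_gap: 1.006
gripper_force: 0.0
10.9 p [0.5405 0.2637 0.1517] q [ 0.27  0.62  1.57 -0.    0.96  0.47] y [ 0.98  -0.197 -0.007] z [-0.008 -0.003 -1.   ] F [-1.1  0.2 -0.4] gap 1.0060434642021663 0.0
[ 0.6412 -0.1799  0.0951] [17 14 16]
[ 0.6254 -0.1873  0.0839] [94 92 94]
[ 0.629  -0.1693  0.1018] [16 12 15]
[ 0.6566 -0.1932  0.075 ] [85 83 83]
[ 0.6457 -0.1674  0.1067] [93 91 91]
```

```bash
python3 -m crank '[{"dp":[0.01,0,-0.72],"angular":[0,0,0]},{"dp":[0.01,0,-0.72],"angular":[0,0,0]},{"dp":[0.01,0,-0.72],"angular":[0,0,0]},{"dp":[0.01,0,-0.72],"angular":[0,0,0]},{"dp":[0.01,0,-0.72],"angular":[0,0,0]},{"dp":[0.01,0,-0.7],"angular":[0,0,0]},{"dp":[0,0,0],"angular":[0,0,0]}]' 0; python3 -m crank '[{"dp":[0,0,0],"angular":[0,0,0]},{"dp":[0,0,0],"angular":[0,0,0]},{"dp":[0,0,0],"angular":[0,0,0]},{"dp":[0,0,0],"angular":[0,0,0]},{"dp":[0,0,0],"angular":[0,0,0]},{"dp":[0,0,0],"angular":[0,0,0]},{"dp":[0,0,0],"angular":[0,0,0]},{"dp":[0,0,0],"angular":[0,0,0]},{"dp":[0,0,0],"angular":[0,0,0]},{"dp":[0,0,0],"angular":[0,0,0]}]' 1 50;  python3 -c "from h import *;st()"
```

```text
t: 11.65
tcp_pos: [0.5448, 0.2631, 0.0245]
tool_rot: [0.774, 0.633, -0.002, -0.001]
force: [-1.1, -0.4, 0.2]
finger_gap: 0.999
gripper_force: 0.0
t: 12.65
tcp_pos: [0.546, 0.2645, 0.0272]
tool_rot: [0.774, 0.633, 0.001, 0.0]
force: [0.2, 0.5, 5.7]
finger_gap: 0.255
gripper_force: 48.9
12.65 p [0.546  0.2645 0.0272] q [ 0.27  0.81  1.62 -0.    0.71  0.47] y [ 0.98  -0.198  0.002] z [ 0.002  0.    -1.   ] F [0.2 0.5 5.7] gap 0.25544262769573806 48.92312049865723
```

```bash
python3 -m crank '[{"dp":[0,0,0.6],"angular":[0,0,0]},{"dp":[0,0,1],"angular":[0,0,0]},{"dp":[0,0,1],"angular":[0,0,0]},{"dp":[0,0,1],"angular":[0,0,0]},{"dp":[0,0,1],"angular":[0,0,0]},{"dp":[0,0,1],"angular":[0,0,-1.8]},{"dp":[0,-0.95,0.1],"angular":[-4,0.94,0]},{"dp":[0,-0.95,0.1],"angular":[-4,0.94,0]},{"dp":[0,-0.95,0.1],"angular":[-4,0.94,0]},{"dp":[0,-0.95,0.1],"angular":[-4,0.94,0]},{"dp":[0,-0.95,0.1],"angular":[-4,0.94,0]},{"dp":[0,-0.95,0],"angular":[-4,0.94,0]},{"dp":[0,-0.95,0],"angular":[-4,0.94,0]},{"dp":[0,-0.95,0],"angular":[-4,0.94,0]},{"dp":[0,-0.95,0],"angular":[-4,0.94,0]},{"dp":[0,-0.95,0],"angular":[-4,0.94,0]},{"dp":[0,-0.95,0],"angular":[0,0,0]},{"dp":[0,-0.95,0],"angular":[0,0,0]},{"dp":[0,-0.95,0],"angular":[0,0,0]},{"dp":[0,0,0],"angular":[0,0,0]}]' ; python3 -c "
from h import *;st()
a=snap('top');b=snap('side')
cv2.imwrite('pics/c5.png',np.hstack([cv2.resize(i[120:390,300:600],(400,360),interpolation=2) for i in (a['image'],b['image'])]))"
```

```text
t: 14.65
tcp_pos: [0.5448, -0.1089, 0.2091]
tool_rot: [0.735, 0.58, -0.276, 0.218]
force: [-0.5, -0.7, -0.7]
finger_gap: 0.255
gripper_force: 49.1
14.65 p [ 0.5448 -0.1089  0.2091] q [-0.07  0.62  1.61 -0.78  1.18  0.58] y [ 0.973 -0.232 -0.   ] z [-0.153 -0.64  -0.753] F [-0.5 -0.7 -0.7] gap 0.25484992376812965 49.06892538070679
```

View pics/c5.png

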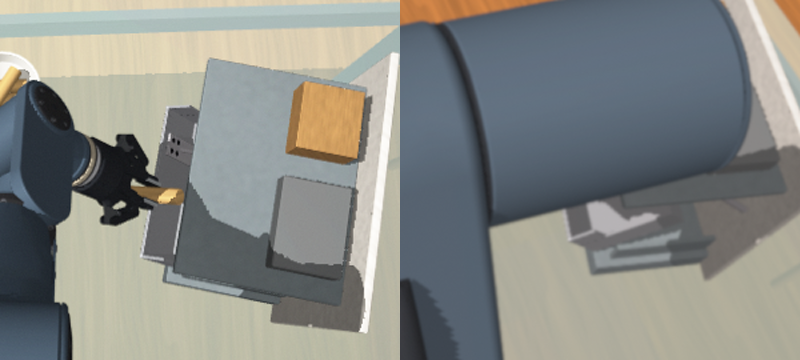

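```bash
python3 -m crank '[{"dp":[-0.06,-0.35,0],"angular":[0,0,0]},{"dp":[-0.06,-0.35,0],"angular":[0,0,0]},{"dp":[-0.083,-0.35,-0.41],"angular":[0,0,0]},{"dp":[-0.083,-0.35,-0.41],"angular":[0,0,0]},{"dp":[-0.083,-0.35,-0.41],"angular":[0,0,0]},{"dp":[-0.083,-0.35,-0.41],"angular":[0,0,0]},{"dp":[-0.083,-0.35,-0.41],"angular":[0,0,0]},{"dp":[0,0,0],"angular":[0,0,0]}]' ;  python3 -m crank '[{"dp":[-0.083,-0.35,-0.41],"angular":[0,0,0]},{"dp":[-0.083,-0.35,-0.41],"angular":[0,0,0]},{"dp":[0,0,0],"angular":[0,0,0]}]'
```

```text
t: 15.55
tcp_pos: [0.5278, -0.1807, 0.1457]
tool_rot: [0.734, 0.581, -0.276, 0.216]
force: [-0.4, 0.9, -0.7]
finger_gap: 0.254
gripper_force: 49.1
t: 15.85
tcp_pos: [0.5229, -0.2017, 0.1211]
tool_rot: [0.734, 0.581, -0.276, 0.216]
force: [-0.0, 0.5, -0.5]
finger_gap: 0.255
gripper_force: 49.1
```

```bash
python3 -m crank '[{"dp":[-0.03,-0.13,-0.15],"angular":[0,0,0]},{"dp":[0,0,0],"angular":[0,0,0]}]' ; python3 -m crank '[{"dp":[0,0,0],"angular":[0,0,0]},{"dp":[0,0,0],"angular":[0,0,0]},{"dp":[0,0,0],"angular":[0,0,0]},{"dp":[0,0,0],"angular":[0,0,0]},{"dp":[0,0,0],"angular":[0,0,0]}]' 0.45;python3 -m crank '[{"dp":[0.08,0.32,0.38],"angular":[0,0,0]},{"dp":[0.08,0.32,0.38],"angular":[0,0,0]},{"dp":[0.08,0.32,0.38],"angular":[0,0,0]},{"dp":[0.08,0.32,0.38],"angular":[0,0,0]},{"dp":[0.08,0.32,0.38],"angular":[0,0,0]},{"dp":[0.08,0.32,0.38],"angular":[0,0,0]},{"dp":[0.08,0.32,0.38],"angular":[0,0,0]},{"dp":[0.08,0.32,0.38],"angular":[0,0,0]},{"dp":[0.08,0.8,0.4],"angular":[0,0,0]},{"dp":[0.08,0.8,0.2],"angular":[0,0,0]},{"dp":[0.08,0.8,0],"angular":[0,0,0]},{"dp":[0,0,0],"angular":[0,0,0]}]'; python3 -c "
from h import *;st()
np.set_printoptions(precision=4,suppress=True)
a=snap('top','t6.png');b=snap('side')
W=cloud(a);o=np.array([.5787,-.1905,.05]);rx=np.array([-.228,-.9736,0]);ry=np.array([.9736,-.228,0])
P=W-o;X=P@rx;Y=P@ry;Z=P[...,2]
m=(abs(Y)<.1)&(Z>0)&(Z<.1)&(X<.0)&(X>-.075)
i=np.argsort(X[m])[:30];print('lip',np.median(X[m][i]),np.median(Z[m][i]))
cv2.imwrite('pics/c6.png',np.hstack([cv2.resize(i[170:350,380:530],(400,480),interpolation=2) for i in (a['image'],b['image'])]))"
```

```text
t: 16.05
tcp_pos: [0.5232, -0.2049, 0.118]
tool_rot: [0.734, 0.581, -0.275, 0.218]
force: [1.3, -0.8, -0.4]
finger_gap: 0.257
gripper_force: 49.1
t: 16.55
tcp_pos: [0.5236, -0.2045, 0.1186]
tool_rot: [0.734, 0.582, -0.275, 0.218]
force: [-0.2, -0.2, 0.6]
finger_gap: 0.549
gripper_force: 0.0
t: 17.75
tcp_pos: [0.5506, -0.053, 0.2282]
tool_rot: [0.733, 0.583, -0.274, 0.218]
force: [0.1, -1.0, 0.0]
finger_gap: 0.544
gripper_force: 0.0
17.75 p [ 0.5506 -0.053   0.2282] q [ 0.03  0.61  1.56 -0.73  1.27  0.59] y [ 0.974 -0.226  0.001] z [-0.147 -0.64  -0.755] F [ 0.1 -1.   0. ] gap 0.5444277518215757 0.0
lip -0.05527430483231527 0.06351681854415851
```

View pics/c6.png

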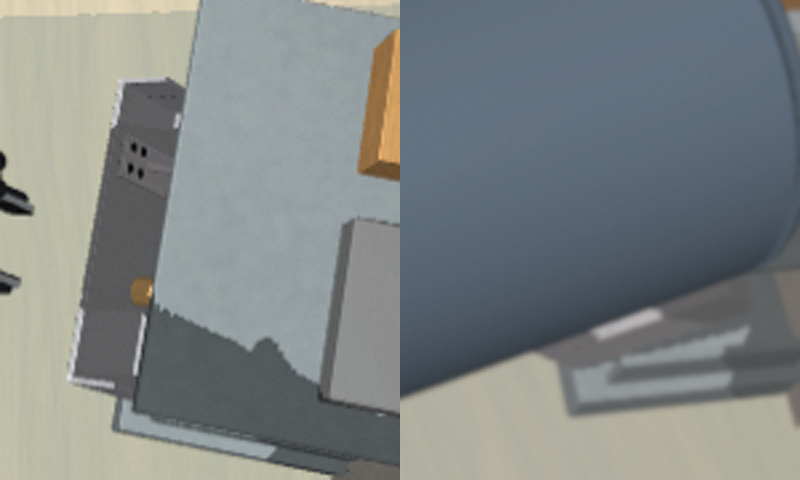

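Both parts are in the bin: the bracket at crop (135,155), leaning on the front wall, and the dowel end at (142,292). Next I close the fingers, go low in front of the lip, and push.

```bash
python3 -m crank '[{"dp":[0.32,-0.2,-0.77],"angular":[0,0,0]},{"dp":[0.32,-0.2,-0.77],"angular":[0,0,0]},{"dp":[0.32,-0.3,-0.77],"angular":[0,0,0]},{"dp":[0.32,-0.5,-0.77],"angular":[0,0,0]},{"dp":[0.32,-0.6,-0.77],"angular":[0,0,0]},{"dp":[0,0,0],"angular":[0,0,0]}]' 1; python3 -m crank '[{"dp":[-0.1,-0.41,0],"angular":[0,0,0]},{"dp":[-0.1,-0.41,0],"angular":[0,0,0]},{"dp":[-0.1,-0.41,0],"angular":[0,0,0]},{"dp":[-0.1,-0.41,0],"angular":[0,0,0]},{"dp":[0,0,0],"angular":[0,0,0]}]'
```

```text
t: 18.45
tcp_pos: [0.5965, -0.1128, 0.109]
tool_rot: [0.734, 0.581, -0.277, 0.216]
force: [-0.3, 0.1, 0.5]
finger_gap: -0.0
gripper_force: 0.0
t: 18.95
tcp_pos: [0.5856, -0.1601, 0.1142]
tool_rot: [0.734, 0.581, -0.275, 0.219]
force: [0.0, -0.8, 0.1]
finger_gap: 0.0
gripper_force: 0.0
```

```bash
python3 -m crank '[{"dp":[-0.06,-0.25,0],"angular":[0,0,0]},{"dp":[-0.06,-0.25,0],"angular":[0,0,0]}]'; python3 -c "
from h import *;st()
a=snap('top','t7.png')
cv2.imwrite('pics/c7.png',cv2.resize(a['image'][150:370,320:560],(720,600)))"
```

```text
t: 19.15
tcp_pos: [0.5828, -0.1733, 0.1136]
tool_rot: [0.734, 0.582, -0.274, 0.219]
force: [1.0, 4.5, 4.8]
finger_gap: 0.0
gripper_force: 2.5
19.15 p [ 0.5828 -0.1733  0.1136] q [-0.17  0.8   1.57 -0.87  1.03  0.62] y [ 0.974 -0.228  0.003] z [-0.148 -0.64  -0.754] F [1.  4.5 4.8] gap 0.00035845750733962584 2.4691996537148952
```

View pics/c7.png

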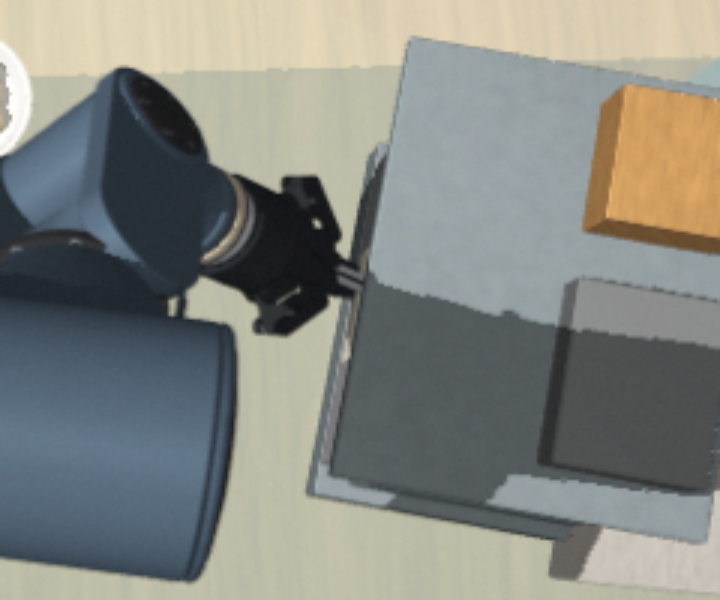

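The bin is closing: its lip is now just at the shelf edge (crop (370,250)), with normal push forces. I keep pushing in small steps.

```bash
for i in 1; do python3 -m crank '[{"dp":[-0.04,-0.16,0.03],"angular":[0,0,0]},{"dp":[-0.04,-0.16,0.03],"angular":[0,0,0]},{"dp":[0,0,0],"angular":[0,0,0]}]'; python3 -m crank '[{"dp":[-0.03,-0.13,0],"angular":[0,0,0]},{"dp":[0,0,0],"angular":[0,0,0]}]';  python3 -m crank '[{"dp":[-0.03,-0.13,0],"angular":[0,0,0]},{"dp":[0,0,0],"angular":[0,0,0]}]'; done
```

```text
t: 19.5
tcp_pos: [0.5826, -0.1746, 0.1138]
tool_rot: [0.736, 0.583, -0.266, 0.217]
force: [3.8, 35.8, 8.2]
finger_gap: -0.002
gripper_force: 17.5
t: 19.7
tcp_pos: [0.5825, -0.1748, 0.1138]
tool_rot: [0.737, 0.584, -0.264, 0.217]
force: [4.1, 48.5, 14.0]
finger_gap: 0.001
gripper_force: 24.3
t: 19.9
tcp_pos: [0.5825, -0.1751, 0.1138]
tool_rot: [0.737, 0.584, -0.261, 0.216]
force: [4.9, 62.7, 20.0]
finger_gap: 0.0
gripper_force: 31.3
```

A hard stop, with the fingertip computed at the shut face. Backing off to check.

```bash
python3 -m crank '[{"dp":[0.08,0.4,0],"angular":[0,0,0]},{"dp":[0.1,0.6,0],"angular":[0,0,0]},{"dp":[0.1,0.9,0],"angular":[0,0,0]},{"dp":[0.1,0.9,0.3],"angular":[0,0,0]},{"dp":[0.1,0.9,0.5],"angular":[0,0,0]},{"dp":[0,0.9,0.5],"angular":[0,0,0]},{"dp":[-0.8,0.9,0.6],"angular":[0,0,0]},{"dp":[-0.8,0.9,0.6],"angular":[0,0,0]},{"dp":[-0.8,0.9,0.6],"angular":[0,0,0]},{"dp":[-0.8,0.9,0.6],"angular":[0,0,0]},{"dp":[0,0,0],"angular":[0,0,0]},{"dp":[0,0,0],"angular":[0,0,0]}]'; python3 -c "
from h import *;st()
np.set_printoptions(precision=4,suppress=True)
a=snap('top','t8.png');b=snap('side','s8.png')
o=np.array([.5787,-.1905,.05]);rx=np.array([-.228,-.9736,0]);ry=np.array([.9736,-.228,0])
for n,s in(('top',a),('side',b)):
  P=cloud(s)-o;X=P@rx;Y=P@ry;Z=P[...,2]
  for y in(-.1,-.05,0,.05,.1):
    m=(abs(Y-y)<.02)&(Z>.01)&(Z<.1)&(X<.05)&(X>-.075)
    if m.sum(): print(n,y,m.sum(),X[m].min(),X[m].max(),Z[m].max())
cv2.imwrite('pics/c8.png',np.hstack([cv2.resize(i[120:360,380:580],(400,480),interpolation=2) for i in (a['image'],b['image'])]))"
```

```text
t: 21.1
tcp_pos: [0.4965, 0.0546, 0.2256]
tool_rot: [0.734, 0.582, -0.275, 0.219]
force: [0.1, -0.2, -0.6]
finger_gap: 0.004
gripper_force: 0.0
21.1 p [0.4965 0.0546 0.2256] q [ 0.22  0.59  1.61 -0.65  1.35  0.74] y [ 0.974 -0.228  0.001] z [-0.149 -0.64  -0.754] F [ 0.1 -0.2 -0.6] gap 0.003910901866216551 0.0
top -0.1 45 0.000812997975067389 0.002001097083399954 0.04426853701519677
top -0.05 44 -0.00015383097008906397 0.0022743136482744754 0.0497284216049048
top 0 40 -0.00038860436731615256 0.0011070014185635925 0.04971444239034044
top 0.05 40 0.0006427082443305211 0.0019678403872335705 0.044090476656775165
top 0.1 32 0.0007489717556809217 0.0023529712844693714 0.04412639947309942
side -0.05 12 0.04622948368300503 0.04965679731635766 0.0283544140185618
side 0 20 0.0013156509768873714 0.007579940754741027 0.08758042938012005
side 0.05 167 8.545588641941598e-05 0.04926973104044927 0.0892494809754371
side 0.1 350 -0.00017724410942884718 0.04963088787125561 0.08780969085259475
```

View pics/c8.png

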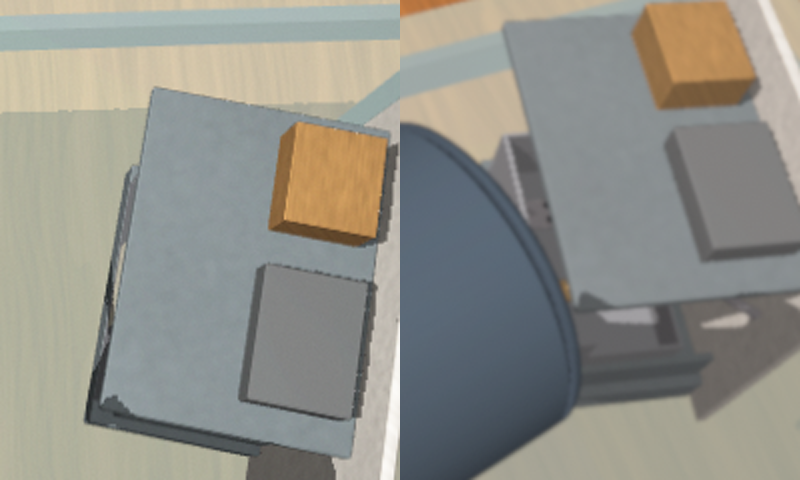

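The bin's front face is upright, within 2 mm of the hinge line over its full height. The bracket (545,213) and dowel (565,288) are inside, and the arm is clear.

```bash
python3 -c "
from h import *;print(order.sign_off())"
```

```text
the job is handed in; nothing more can be done
None
```

The bracket and the small wooden dowel are in the bin, the bin is tipped shut and the job is handed in after about 21 s of robot time; sign-off returned no verdict, so I don't know how it was judged.

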